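# Clip a tube block onto the bench mixer and tug-test it

### The arm

A 6-joint arm with a two-finger parallel gripper is mounted at the origin on the work surface; the furniture and walls round the work are solid. World frame = base frame: x ahead of the robot, y to its left, z up, the work surface at z = 0. Lengths are in m, angles in rad, forces in N, time in s.
With the tool pointing down it reaches from about 0.35 to 0.975 m from the base axis. Payload 4.9 kg.
Tool frame: the origin (TCP) lies on the centre line of the jaws, within the pads' length; the fingertips stand manip.tcp_to_tips ahead of it and the grasp point (between the pads) is the TCP (manip.tcp_to_tips is the distance from the TCP to the fingertips, in m); y points along the fingers, z is the direction in which the jaws open and shut, and the axes are right-handed (so a half turn about y gives the same grasp; the last joint's range is limited). The gripper opens to 85 mm and grips with 20 to 120 N. Pads are 22 mm wide; open, the fingers measure 114 mm over their backs; the gripper's body (76 mm by 85 mm) begins 54 mm behind the grasp point. The pads swing forward as they close: fully open they stand 13 mm farther back than shut.
Start: joints at [-1.469, 0.053, 1.613, -0, 1.476, -0.119], TCP at [0.137, -0.61, 0.25] pointing down, gripper open.
Joint ranges: [-3.01, 3.01], [-1.01, 2.22], [0.06, 2.58], [-1.02, 4.17], [0.09, 2.62], [-3.14, 3.14]. Speed limits (rad/s): [2.57, 2.57, 3.14, 3.14, 3.14, 3.14].

### API

Orientations are given as a unit quaternion [w, x, y, z].
In Python, from plant import manip gives the robot as it stands.
- The arm moves only by the tool apply_moves, never from a script. Its argument "moves" is a list of rows, each a list of 7 numbers: the gripper's target within -1 to 1 (shut at 1, half-way at 0, fully open at -1), then the shift along the tool's x, y, z in mm, then the turn, a rotation vector about the tool's x, y, z in degrees. A call has 1 to 20 rows; each row shifts and turns the commanded pose from where the row before left it, along the tool's axes as they then stand; what a row does not reach is not made up. A row lasts 1/10 s, in which the tool goes at most 50 mm and 8.59 degrees, less where a joint would pass 70% of its speed; a pose out of reach is approached as far as the arm can. A call with a gripper value outside its range is refused whole. The fingers move at their own pace and stop on an object; the grip force is fixed at half the most. Time passes only in rows, so rows that do not move let the fingers close. It gives the time, the measured TCP pose, the force and the opening at its end, in the units of the state.
- manip.state(): the state, without advancing time (a new reading comes with each control period).
- manip.grab_frame(name): name is "scene" or "top"; returns the picture (384x512x3 uint8, blue, green, red); there is no depth.
- manip.calibration(name): a dict with "mtx" (3x3 intrinsics, pixels), "distortion" ([k1, k2, p1, p2, k3] as OpenCV has them; the pictures are not rectified), "T" (4x4, takes a point from camera to world coordinates). Camera axes: x right, y down, z forward; pixel columns grow to the right and rows downward; lengths in m; the calibration is good to about 2 mm. A picture is of the moment at which its call begins. calibration takes no time and is no camera call.
- manip.job_done(): hands the job in, once; it reports no verdict.
The state is a dict: "time": time; "joint_pos": joint angles; "joint_vel": joint speeds; "joint_efforts": joint torques, N m; "tool_pos": TCP position; "tool_rot": TCP orientation; "contact_force": force on the tool from outside, world axes, zero at the start; "ft_torque": the same for the moment, N m; "gripper_width": opening from 0.0 (shut) to 1.0 (fully open).
Only numpy, scipy, OpenCV 4.12 (cv2) and the standard library are available. Lean on these libraries where they do the work, as an engineer would, in place of code of your own. Each camera call takes 0.05 s, during which the arm holds its last target. There are 200 camera calls.

### The job

Fit the aluminium tube block with the eight small holes onto the table of the bench mixer: set it between the side rails and push it down, without dropping or slamming it, until both end catches snap over its foot. The catches are not equally stiff and a block that is not clipped at both ends flies off when the mixer runs, so then give it a firm upward tug (about 10 N on top of its weight); if either end lifts free, press that end home and tug again. Leave the block clipped, flat on the table and let go, and do not disturb the block with two large holes or the other things on the bench.

Things in the scene. Friction and masses are not known exactly. Their poses are not given: they have to be found in the camera images.
- tube_block: the block to fit: bare aluminium, 0.36 to 0.48 kg, on the bench; body 48 mm (its x) by 88 mm (its y), 46 mm high, two rows of four 11 mm holes in the top. Origin at its centre, 23 mm above the underside, z up. Symmetric: either way round is right. Grip across the 48 mm (fingers closing along its x), fingertips at least 13 mm above its underside to clear its foot and the mixer's rails.
- tube_block_end_a (a point): middle of the underside at the +y end of the block's foot, 56 mm from its middle. The foot is a plate 56 mm (x) by 112 mm (y), 6 mm thick, that sticks out 4 mm beyond the body along the sides and 12 mm at both ends; its end edges are bevelled underneath. The block may be pushed down while gripped, or with closed fingers anywhere on its top.
- tube_block_end_b (a point): the same point at the -y end of the block's foot
- mixer: the bench mixer, fixed: light grey housing 248 mm (its x) by 200 mm (its y), 70 mm high, its sloping control panel towards its -x, roughly at the robot; an aluminium table of 86 by 188 mm on top. Origin at the middle of the underside, z up.
- mixer_seat (a point): centre of the top of the mixer's table, 82 mm above the bench, where the middle of the block's underside belongs; axes as the mixer's; the block's y goes along the seat's y, either way round. Side rails 9 mm high leave 60.4 mm along x for the 56 mm foot; four corner stops 9 mm high leave 114 mm along y for its 112 mm; all have bevelled lead-ins.
- catch_left: spring catch at the seat's +y end: fixed dark steel post, 26 mm high, its origin on the table 73 to 75 mm from the seat's centre. A steel bolt with a bevelled nose sticks out of it towards the seat; a small black knob behind moves out as the bolt gives way (need not be touched). How far the nose reaches, and so its stiffness, differs between catches and from day to day.
- catch_right: the like catch at the seat's -y end. A block set down without pushing stays up on the noses, its underside 7 to 11 mm above the table; each catch gives way to a load of about 6 to 11 N at its end (the block's weight included) and snaps over the foot. A clipped block lies flat on the table and can be lifted by 2 mm before the catches hold it.
- spare_block: another aluminium block of the same outer size, with two large 30 mm holes in the top; it stands loose on the bench and is to be left alone. Origin at its centre, 23 mm above the underside.
- beaker: small glass beaker, 53 mm wide, 68 mm high, loose; leave it alone. Origin at the middle of its underside.
- timer: small white timer lying on the bench, 60 by 66 by 18 mm, loose; leave it alone. Origin at the middle of its underside.
- petri_dish: closed petri dish, 60 mm wide, 13 mm high, loose; leave it alone. Origin at the middle of its underside.
There are look-alikes about, which are no part of the job. Leave any pink or yellow look-alike of the tube_block alone.

How it is judged:
On the way, in this order (a step that is already met when the one before it is completed fails the run):
1. the block is pressed home: flat on the mixer's table at both ends, under both catches (z of tube_block_end_a in the frame of mixer_seat between -0.003 and 0.0015 m and z of tube_block_end_b in the frame of mixer_seat below 0.0015 m and horizontal distance between tube_block and mixer_seat below 0.004 m and angle between the y axis of tube_block and the y axis of mixer_seat, either way round below 0.08 rad), for 0.1 s.
2. the block is tugged upward and both catches hold it (at least 2 N on each) (contact force between tube_block and catch_left above 2 N and contact force between tube_block and catch_right above 2 N and z of tube_block_end_a in the frame of mixer_seat between 0.0012 and 0.005 m and z of tube_block_end_b in the frame of mixer_seat between 0.0012 and 0.005 m), for 0.15 s.
At the end, for the whole second after the job is handed in: The block with eight small holes lies clipped on the mixer: both ends of its underside within 1.5 mm of the table, centred within 4 mm and in line within 0.08 rad (either way round), at rest and let go (all of step 1 and linear speed of tube_block below 0.02 m/s); the robot touches nothing.
It fails at once if the block is dropped (falls faster than 0.6 m/s out of the hand, as from 2 cm or more) (linear speed of tube_block above 0.6 m/s and not (contact force between the fingers and tube_block above 0.3 N)).
It fails at once if the block or the robot is slammed onto the mixer (over 120 N) (contact force between any of tube_block, the arm and mixer above 120 N).
It fails at once if the block with two large holes is moved by more than 25 mm (distance of spare_block from where it was at the start of the episode above 0.025 m).
It fails at once if the beaker, timer or petri dish is moved by more than 30 mm, or the beaker is tipped (distance of any of beaker, timer, petri_dish from where it was at the start of the episode above 0.03 m or angle between beaker's own z axis and vertical above 0.5 rad).
It also fails if it takes over 72 s, if anything falls off the work surface, if the arm or the gripper's body presses on something with over 40 N, if the wrist force passes 120 N, or if a joint passes its speed limit or range.

## Working session

There is one attempt and no reset: what is moved stays moved. The work goes in short steps, Python scripts to look and compute and a tool call to move; the robot and the scene stay as the last step left them, time stands still between calls to the robot, and variables do not carry over. Pictures are saved under pics/ and viewed, about 8 in all and at most 12, crops included, and the job is handed in when it is done.

Besides the shell and the picture viewer there is one more tool, called after ">>>" as name(argument=value, ...), one argument or row to a line, values as JSON. apply_moves: Moves the arm, as the interface text tells. Its arguments: {"type":"object","properties":{"moves":{"type":"array","items":{"type":"array","items":{"type":"number"}}}},"required":["moves"]}

```bash
mkdir -p pics; ls; python3 - <<'E'
from plant import manip
import cv2
for n in("scene","top"):
    cv2.imwrite(f"pics/{n}0.png",manip.grab_frame(n)); c=manip.calibration(n); print(c)
print(manip.state(), manip.tcp_to_tips)
E
```

```text
pics
{'mtx': array([[483.87129586,   0.        , 256.69856201],
       [  0.        , 483.87129586, 197.11488001],
       [  0.        ,   0.        ,   1.        ]]), 'distortion': array([0.04093376, 0.        , 0.        , 0.        , 0.        ]), 'T': array([[ 8.65769598e-01, -3.56678073e-01,  3.51032414e-01,
         5.83777141e-03],
       [-5.00442378e-01, -6.17974386e-01,  6.06353927e-01,
        -9.91530423e-01],
       [ 6.55890408e-04, -7.00634291e-01, -7.13520259e-01,
         1.20811391e+00],
       [ 0.00000000e+00,  0.00000000e+00,  0.00000000e+00,
         1.00000000e+00]])}
{'mtx': array([[441.21927386,   0.        , 250.93501277],
       [  0.        , 441.21927386, 194.8530854 ],
       [  0.        ,   0.        ,   1.        ]]), 'distortion': array([-0.12797801,  0.        ,  0.        ,  0.        ,  0.        ]), 'T': array([[ 0.02546548, -0.99120342,  0.1298741 ,  0.39972848],
       [-0.99967326, -0.0249622 ,  0.00550186, -0.05005279],
       [-0.00221152, -0.12997177, -0.99151523,  1.35202609],
       [ 0.        ,  0.        ,  0.        ,  1.        ]])}
{'time': 0.1, 'joint_pos': array([-1.46899177e+00,  5.33530431e-02,  1.61414890e+00,  1.66866337e-05,
        1.47600635e+00, -1.18996635e-01]), 'joint_vel': array([ 0.0004219 , -0.00154129, -0.00321039, -0.00111794, -0.00169841,
       -0.00011886]), 'joint_efforts': array([-6.79676086e-04, -3.94902349e+01, -3.71363461e+01, -8.98008443e-05,
        3.96042393e-03, -1.74350987e-07]), 'tool_pos': array([ 0.13683505, -0.60929827,  0.24915201]), 'tool_rot': array([ 0.07791762, -0.07789424,  0.70347889, -0.70212448]), 'contact_force': array([ 0.07513981, -0.10931607,  0.15284723]), 'ft_torque': array([ 0.05928872, -0.01212582,  0.00319034]), 'gripper_width': 0.9946889203024013} 0.019
```

View pics/scene0.png

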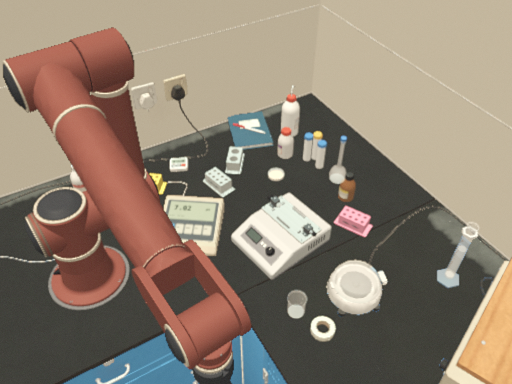

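View pics/top0.png

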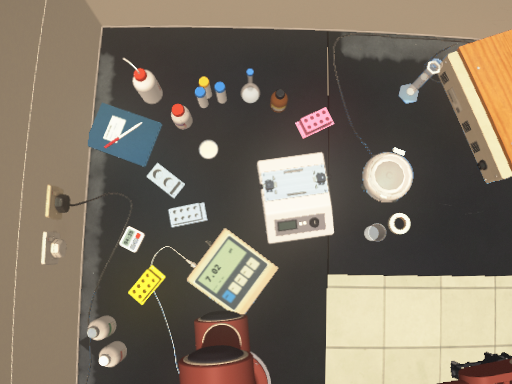

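The candidates in the top view are: grey block with eight small holes (187,214), grey block with two large holes, the spare (165,180), pink look-alike (314,122) and yellow look-alike (147,285). I choose (187,214) and will check it, and the mixer, in close crops.

```bash
python3 - <<'E'
import cv2,numpy as np
a=cv2.imread("pics/top0.png")
b=cv2.resize(a[155:235,140:240],None,fx=8,fy=7.5,interpolation=cv2.INTER_CUBIC)
b=cv2.resize(a[160:235,140:240],None,fx=8,fy=8,interpolation=cv2.INTER_CUBIC)
cv2.imwrite("pics/c1.png",b)
cv2.imwrite("pics/c2.png",cv2.resize(a[145:250,245:345],None,fx=5.7,fy=5.7,interpolation=cv2.INTER_CUBIC))
E
```

```text
(no output)
```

View pics/c1.png

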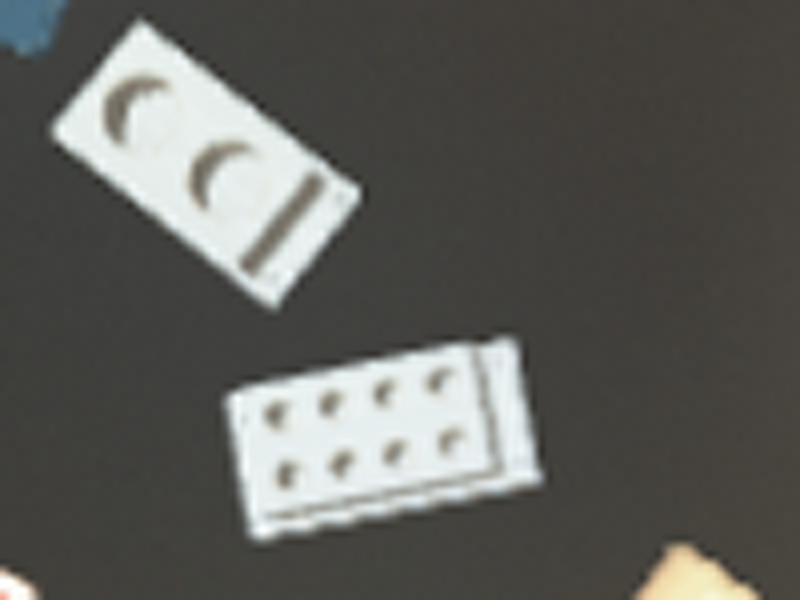

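View pics/c2.png

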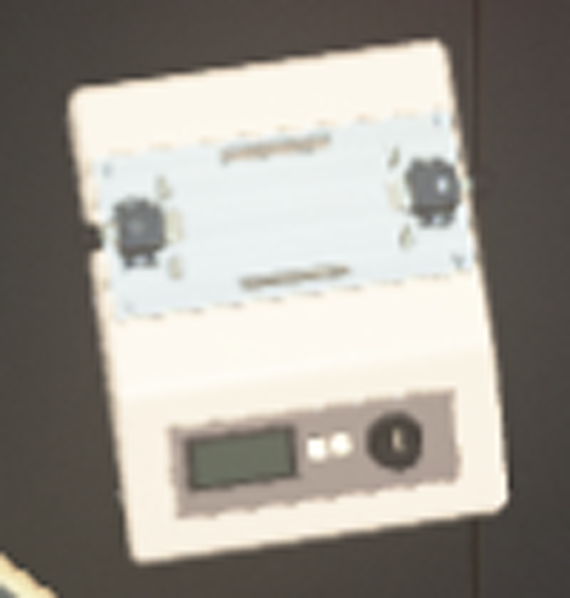

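The top crop confirms it: the eight-hole grey block is at about (187,214) and the two-hole spare is at (165,180). The mixer table's corners, at crop px, are (90,160), (443,113), (478,270) and (118,320), and the control panel is on the robot's side. Next I fit silhouettes and take a scene crop.

```bash
cat > h.py <<'E'
import cv2,numpy as np
from plant import manip
from scipy.optimize import minimize,least_squares
def cal(n):
    c=manip.calibration(n);T=np.linalg.inv(c["T"]);return cv2.Rodrigues(T[:3,:3])[0],T[:3,3],c["mtx"],c["distortion"]
def proj(n,P):
    r,t,K,d=cal(n);return cv2.projectPoints(np.asarray(P,float).reshape(-1,1,3),r,t,K,d)[0][:,0]
def box(lx,ly,z0,z1): return np.array([[sx*lx/2,sy*ly/2,z] for sx in(-1,1) for sy in(-1,1) for z in(z0,z1)])
def place(P,x,y,a,z=0):
    c,s=np.cos(a),np.sin(a);return P@np.array([[c,s,0],[-s,c,0],[0,0,1]])+[x,y,z]
BLK=[box(.056,.112,0,.006),box(.048,.088,.006,.046)]
def ray(n,u,z):
    c=manip.calibration(n);p=cv2.undistortPoints(np.array([[u]],float),c["mtx"],c["distortion"])[0,0]
    d=c["T"][:3,:3]@[p[0],p[1],1];o=c["T"][:3,3];return o+d*(z-o[2])/d[2]
def sil(n,q,roi,s=8):
    x0,y0,x1,y1=roi;m=np.zeros(((y1-y0)*s,(x1-x0)*s),np.uint8)
    for b in BLK:
        p=proj(n,place(b,*q));p=((p-[x0,y0]+.5)*s-.5).astype(np.float32)
        cv2.fillConvexPoly(m,np.round(cv2.convexHull(p)*16).astype(np.int32),255,shift=4)
    return cv2.resize(m,(x1-x0,y1-y0),interpolation=cv2.INTER_AREA)/255.
E
python3 - <<'E'
from h import *
ims={n:cv2.imread(f"pics/{n}0.png") for n in("top","scene")}
print("ray",ray("top",(187,212),.03),ray("scene",(218,180),.03))
rois={"top":(164,198,212,232),"scene":(196,162,242,200)}
obs={}
for n,(x0,y0,x1,y1) in rois.items():
    g=ims[n][y0:y1,x0:x1].min(2).astype(float)
    lo,hi=np.percentile(g,10),np.percentile(g,92);obs[n]=np.clip((g-lo)/(hi-lo)*1.6,0,1);print(n,lo,hi)
def cost(q,ns): return sum(((sil(n,q,rois[n])-obs[n])**2).sum() for n in ns)
p0=ray("top",(187,213),.03);e=ray("top",(205,210),.03)-p0
a0=np.arctan2(e[1],e[0])-np.pi/2
for ns in(["top"],["scene"],["top","scene"]):
    r=minimize(cost,[p0[0],p0[1],a0],(ns,),method="Nelder-Mead",options=dict(initial_simplex=np.array([p0[0],p0[1],a0])+np.array([[0,0,0],[.01,0,0],[0,.01,0],[0,0,.15]]),xatol=1e-5,fatol=1e-4))
    print(ns,r.x,r.fun)
# mixer
C=(np.array([[90,160],[443,113],[478,270],[118,320]])+.5)/5.7-.5+[245,145]
M=np.array([[.043,.094,.082],[.043,-.094,.082],[-.043,-.094,.082],[-.043,.094,.082]])
P=np.array([ray("top",c,.082) for c in C]);print(P,np.linalg.norm(P-np.roll(P,-1,0),axis=1))
r=least_squares(lambda q:(proj("top",place(M,*q))-C).ravel(),[*P.mean(0)[:2],0.1]);print("mixer",r.x,r.cost)
for c in((140,230),(433,190)):print("post",ray("top",(np.array(c)+.5)/5.7-.5+[245,145],.108))
s=ims["scene"];cv2.imwrite("pics/c3.png",cv2.resize(s[185:280,225:338],None,fx=6,fy=6,interpolation=cv2.INTER_CUBIC))
E
```

```text
ray [0.51589402 0.14874063 0.03      ] [0.50941834 0.15138048 0.03      ]
top 61.0 231.0
scene 57.0 220.0
['top'] [ 0.51083932  0.15129277 -2.91658705] 14.260959323337179
['scene'] [ 0.51117921  0.15601774 -2.92370119] 247.7007010529004
['top', 'scene'] [ 0.51074986  0.15299046 -2.92263964] 282.01213679988774
[[ 0.6321962  -0.06893302  0.082     ]
 [ 0.66160958 -0.25049866  0.082     ]
 [ 0.58029119 -0.26874905  0.082     ]
 [ 0.54996347 -0.0850328   0.082     ]] [0.18393268 0.0833412  0.18620266 0.08379394]
mixer [ 0.60606758 -0.1683422   0.16998941] 1.575046115387095
post [ 0.59250061 -0.09436449  0.108     ]
post [ 0.61664254 -0.24142005  0.108     ]
```

View pics/c3.png

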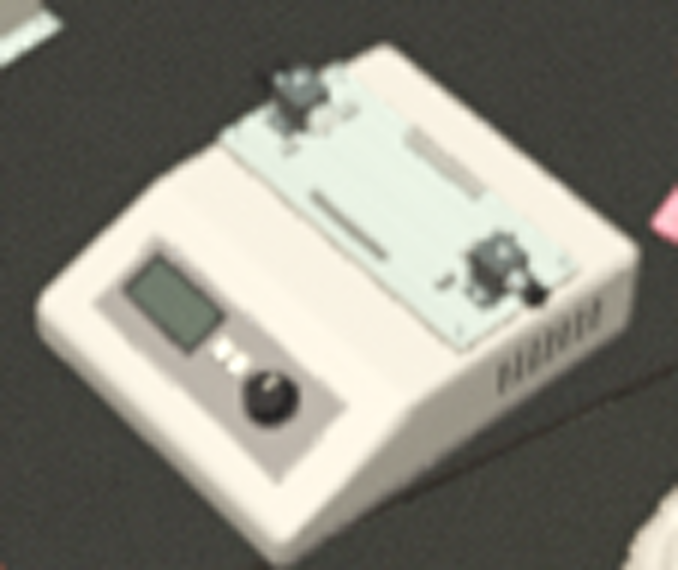

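The table corners in the scene crop are (222,137), (343,62), (575,265) and (465,348). I cross-check the mixer pose with them and work out the approach.

```bash
cat >> h.py <<'E'
from scipy.spatial.transform import Rotation as R
def tool():
    s=manip.state();q=s["tool_rot"];return np.array(s["tool_pos"]),R.from_quat([q[1],q[2],q[3],q[0]]),s
def delta(pos,yaw):
    """shift (mm, tool axes) and turn (deg) to TCP pos, tool y down, jaw axis z at yaw mod pi"""
    p,r,s=tool();best=None
    for k in(0,np.pi):
        z=np.array([np.cos(yaw+k),np.sin(yaw+k),0]);y=np.array([0,0,-1.]);t=R.from_matrix(np.c_[np.cross(y,z),y,z])
        v=(r.inv()*t).as_rotvec(degrees=True)
        if best is None or np.linalg.norm(v)<np.linalg.norm(best):best=v
    return np.round(r.inv().apply(np.array(pos)-p)*1000,1),np.round(best,2)
E
python3 - <<'E'
from h import *
S=(np.array([[343,62],[575,265],[465,348],[222,137]])+.5)/6-.5+[225,185]
M=np.array([[.043,.094,.082],[.043,-.094,.082],[-.043,-.094,.082],[-.043,.094,.082]])
r=least_squares(lambda q:(proj("scene",place(M,*q))-S).ravel(),[.606,-.168,.17]);print("mixer scene",r.x,r.cost)
for c in((300,85),(497,250)):print("post",ray("scene",(np.array(c)+.5)/6-.5+[225,185],.108))
for c in((317,225),(445,160)):
    pass
print("spare near corner",ray("top",(174,198),.003),"mid",ray("top",(165,181),.046))
for c in((285,146),(295,276)):print("rail",ray("top",(np.array(c)+.5)/5.7-.5+[245,145],.091))
a=-2.917+np.pi;print("yaw",a);u=np.array([np.cos(a),np.sin(a)])
print("finger back +",np.array([.511,.1513])+.057*u)
p,rr,_=tool();print(rr.as_matrix().round(3)); print(delta([.511,.1513,.2],a))
E
```

```text
mixer scene [ 0.60732891 -0.16628071  0.16005192] 1.6608372796014312
post [ 0.59261428 -0.09134036  0.108     ]
post [ 0.61770671 -0.2391936   0.108     ]
spare near corner [0.56062123 0.19515454 0.003     ] mid [0.60637788 0.21721487 0.046     ]
rail [ 0.64037588 -0.16811567  0.091     ]
rail [ 0.5735743  -0.17398387  0.091     ]
yaw 0.2245926535897933
finger back + [0.56656844 0.16399443]
[[-0.976 -0.     0.219]
 [-0.219  0.002 -0.976]
 [-0.    -1.    -0.002]]
(array([-531.6,   50.5, -660.1]), array([1.000e-01, 8.978e+01, 7.000e-02]))
```

Both views agree: the mixer seat is near (0.606,-0.167), yaw about 0.165. The block is at (0.511,0.151), yaw 0.225. I'll turn with the base (-90° about tool y), which keeps the wrist joint still.

```bash
cat >> h.py <<'E'
from scipy.linalg import logm
def twist(pos,yaw,n):
    """constant per-row body twist (mm, deg) over n rows to the pose (yaw exact, not mod pi)"""
    p,r,s=tool();z=np.array([np.cos(yaw),np.sin(yaw),0]);y=np.array([0,0,-1.])
    A=np.eye(4);A[:3,:3]=r.as_matrix();A[:3,3]=p;B=np.eye(4);B[:3,:3]=np.c_[np.cross(y,z),y,z];B[:3,3]=pos
    D=np.linalg.inv(A)@B;L=logm(D).real/n
    w=np.degrees([L[2,1],L[0,2],L[1,0]]);E=np.linalg.matrix_power
    from scipy.linalg import expm
    d=expm(L);return np.round(d[:3,3]*1000,2),np.round(R.from_matrix(d[:3,:3]).as_rotvec(degrees=True),3)
E
python3 - <<'E'
from h import *
print(twist([.511,.1513,.16],.2246,24))
E
```

```text
(array([-38.87,   3.73,  -5.41]), array([ 3.000e-03, -3.759e+00, -4.000e-03]))
```

>>> apply_moves(
  moves=[
    [-1,-38.87,0,-5.41,0,-3.76,0],
    [-1,-38.87,0,-5.41,0,-3.76,0],
    [-1,-38.87,0,-5.41,0,-3.76,0],
    [-1,-38.87,0,-5.41,0,-3.76,0],
    [-1,-38.87,0,-5.41,0,-3.76,0],
    [-1,-38.87,0,-5.41,0,-3.76,0],
    [-1,-38.87,0,-5.41,0,-3.76,0],
    [-1,-38.87,0,-5.41,0,-3.76,0],
    [-1,-38.87,0,-5.41,0,-3.76,0],
    [-1,-38.87,0,-5.41,0,-3.76,0],
    [-1,-38.87,0,-5.41,0,-3.76,0],
    [-1,-38.87,0,-5.41,0,-3.76,0],
    [-1,-38.87,0,-5.41,0,-3.76,0],
    [-1,-38.87,0,-5.41,0,-3.76,0],
    [-1,-38.87,0,-5.41,0,-3.76,0],
    [-1,-38.87,0,-5.41,0,-3.76,0],
    [-1,-38.87,0,-5.41,0,-3.76,0],
    [-1,-38.87,0,-5.41,0,-3.76,0],
    [-1,-38.87,0,-5.41,0,-3.76,0],
    [-1,-38.87,0,-5.41,0,-3.76,0],
  ],
)

```text
time: 2.1
tool_pos: [0.5416, -0.001, 0.2497]
tool_rot: [0.491, -0.491, 0.509, -0.508]
contact_force: [0.5, 0.6, -0.5]
gripper_width: 0.999
```

>>> apply_moves(
  moves=[
    [-0.6,-38.87,10,-5.41,0,-3.76,0],
    [-0.6,-38.87,20,-5.41,0,-3.76,0],
    [-0.6,-38.87,30,-5.41,0,-3.76,0],
    [-0.6,-38.87,30,-5.41,0,-3.76,0],
    [-0.6,0,0,0,0,0,0],
    [-0.6,0,0,0,0,0,0],
  ],
)

```text
time: 2.7
tool_pos: [0.5099, 0.1514, 0.159]
tool_rot: [-0.553, 0.554, -0.441, 0.44]
contact_force: [0.9, -0.5, 0.4]
gripper_width: 0.799
```

```bash
python3 - <<'E'
from h import *
p,r,s=tool();print(p,r.as_matrix().round(4),s["gripper_width"],s["time"],s["contact_force"]);print(delta([.511,.1513,.036],.2246))
E
```

```text
[0.50985736 0.15136552 0.15895741] [[ 2.247e-01 -2.500e-03  9.744e-01]
 [-9.744e-01 -8.000e-04  2.247e-01]
 [ 2.000e-04 -1.000e+00 -2.600e-03]] 0.7991659494488842 2.7 [ 0.86044301 -0.48720136  0.41140446]
(array([  0.3, 123. ,   1.4]), array([0.15, 0.12, 0.01]))
```

>>> apply_moves(
  moves=[
    [-0.6,0,30,1.4,0,0,0],
    [-0.6,0,30,0,0,0,0],
    [-0.6,0,25,0,0,0,0],
    [-0.6,0,13,0,0,0,0],
    [-0.6,0,12,0,0,0,0],
    [-0.6,0,13,0,0,0,0],
    [-0.6,0,0,0,0,0,0],
  ],
)

```text
time: 3.4
tool_pos: [0.5117, 0.1508, 0.0362]
tool_rot: [-0.552, 0.553, -0.441, 0.44]
contact_force: [-0.0, -0.8, -0.0]
gripper_width: 0.795
```

>>> apply_moves(
  moves=[
    [1,0,0,0,0,0,0],
    [1,0,0,0,0,0,0],
    [1,0,0,0,0,0,0],
    [1,0,0,0,0,0,0],
    [1,0,0,0,0,0,0],
    [1,0,0,0,0,0,0],
    [1,0,0,0,0,0,0],
    [1,0,0,0,0,0,0],
    [1,0,0,0,0,0,0],
    [1,0,0,0,0,0,0],
  ],
)

```text
time: 4.4
tool_pos: [0.5132, 0.1513, 0.0385]
tool_rot: [0.553, -0.553, 0.44, -0.441]
contact_force: [-0.5, -0.3, 5.5]
gripper_width: 0.552
```

>>> apply_moves(
  moves=[
    [1,0,-5,0,0,0,0],
    [1,0,-15,0,0,0,0],
    [1,0,-30,0,0,0,0],
    [1,0,-40,0,0,0,0],
    [1,0,-40,0,0,0,0],
    [1,0,-40,0,0,0,0],
    [1,0,0,0,0,0,0],
    [1,0,0,0,0,0,0],
    [1,0,0,0,0,0,0],
  ],
)

```text
time: 5.3
tool_pos: [0.5106, 0.1509, 0.2046]
tool_rot: [-0.552, 0.554, -0.442, 0.44]
contact_force: [-0.1, -0.2, -5.1]
gripper_width: 0.554
```

```bash
python3 - <<'E'
from h import *
p,r,s=tool();print(p,s["gripper_width"],s["time"],s["contact_force"],s["ft_torque"]);print(twist([.606,-.1675,.19],.165,10))
E
```

```text
[0.51064551 0.15092933 0.20459702] 0.553522939945633 5.3 [-0.07370647 -0.16206919 -5.09813609] [0.02069786 0.00555913 0.0436275 ]
(array([33.1 ,  1.45,  3.09]), array([ 0.027,  0.344, -0.001]))
```

>>> apply_moves(
  moves=[
    [1,15,0,1.4,0,0.34,0],
    [1,30,0,2.8,0,0.34,0],
    [1,33.1,1.5,3.1,0,0.34,0],
    [1,33.1,1.5,3.1,0,0.34,0],
    [1,33.1,1.5,3.1,0,0.34,0],
    [1,33.1,1.5,3.1,0,0.34,0],
    [1,33.1,1.5,3.1,0,0.34,0],
    [1,33.1,1.5,3.1,0,0.34,0],
    [1,33.1,2,3.1,0,0.34,0],
    [1,33.1,2,3.1,0,0.34,0],
    [1,15,2,1.5,0,0,0],
    [1,9,0,0,0,0,0],
    [1,0,0,0,0,0,0],
    [1,0,0,0,0,0,0],
    [1,0,0,0,0,0,0],
  ],
)

```text
time: 6.8
tool_pos: [0.6065, -0.1692, 0.1923]
tool_rot: [0.54, -0.54, 0.457, -0.456]
contact_force: [0.2, -0.7, -4.0]
gripper_width: 0.549
```

```bash
python3 - <<'E'
from h import *
p,r,s=tool();print(p,s["gripper_width"],s["time"],s["contact_force"],s["ft_torque"]);print(delta([.606,-.1675,.165],.165))
a=manip.grab_frame("scene");b=manip.grab_frame("top");cv2.imwrite("pics/scene1.png",a);cv2.imwrite("pics/top1.png",b)
f=lambda i:cv2.resize(i,None,fx=4,fy=4,interpolation=cv2.INTER_CUBIC)
cv2.imwrite("pics/d1.png",np.hstack([f(a[140:280,225:325]),f(b[120:260,247:347])]))
E
```

```text
[ 0.60647906 -0.16920202  0.19227261] 0.549353783359721 6.8 [ 0.23818024 -0.71048551 -3.99177382] [ 0.02159433  0.01405122 -0.01731837]
(array([-1.7, 27.3, -0.2]), array([ 0.01,  0.11, -0.03]))
```

View pics/d1.png

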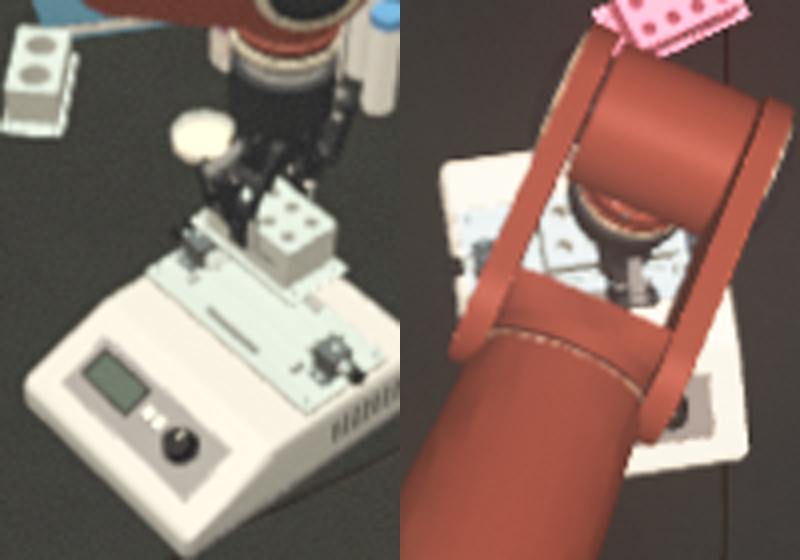

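The scene view shows the block held level above the table, with its -y foot end at crop px (297,305)-(350,270). I zoom once to measure its offset in the hand against the mixer's fit in the same camera.

```bash
python3 - <<'E'
from h import *
p,r,s=tool();yaw=np.arctan2(*r.as_matrix()[1::-1,2]);print(yaw)
a=cv2.imread("pics/scene1.png");x0,y0=268,180
c=cv2.resize(a[y0:y0+42,x0:x0+50],None,fx=14,fy=14,interpolation=cv2.INTER_CUBIC)
for b in BLK:
    q=proj("scene",place(b,p[0],p[1],yaw,p[2]-.0385));q=(q-[x0,y0]+.5)*14-.5
    print(q.round())
    for u in q:cv2.circle(c,tuple(int(v) for v in u),3,(0,0,255),1)
cv2.imwrite("pics/d2.png",c)
E
```

```text
0.16702583951130343
[[432. 531.]
 [433. 512.]
 [ 81. 237.]
 [ 81. 218.]
 [624. 407.]
 [626. 388.]
 [271. 123.]
 [272. 104.]]
[[408. 470.]
 [420. 339.]
 [131. 240.]
 [137. 108.]
 [573. 365.]
 [588. 233.]
 [295. 141.]
 [304.   9.]]
```

View pics/d2.png

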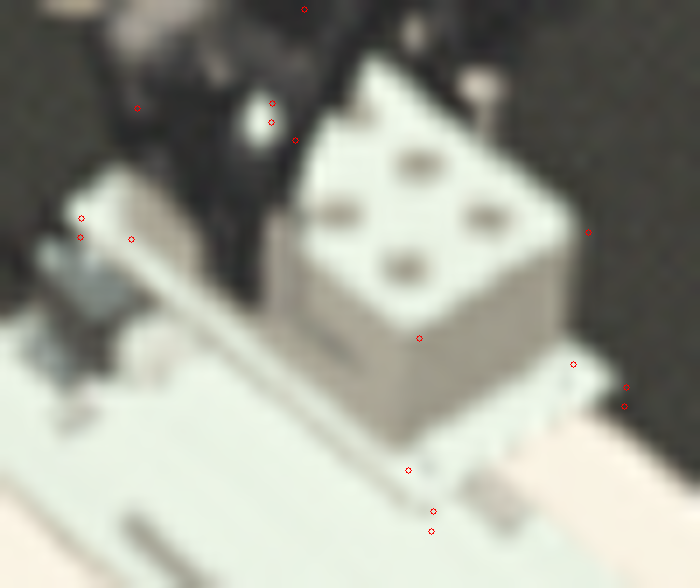

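```bash
python3 - <<'E'
from h import *
p,r,s=tool();z=p[2]-.0385
O=(np.array([[410,330],[578,222],[396,447],[421,503],[618,380],[70,210]])+.5)/14-.5+[268,180]
P=np.array([[-.024,-.044,.046],[.024,-.044,.046],[-.024,-.044,.006],[-.028,-.056,.006],[.028,-.056,.006],[-.028,.056,.006]])
r=least_squares(lambda q:(proj("scene",place(P,q[0],q[1],q[2],q[3]))-O).ravel(),[.606,-.169,.167,z])
print(r.x,z,(r.fun*14).round())
r2=least_squares(lambda q:(proj("scene",place(P,q[0],q[1],q[2],z))-O).ravel(),[.606,-.169,.167]);print(r2.x,p)
q=r2.x;m=np.array([.6073,-.1663]);print("mixer-block, scene cam",m-q[:2])
E
```

```text
[ 0.60676129 -0.16514428  0.16645813  0.15355317] 0.15399538532741472 [-1. -3. -1. -0.  1. 12.  1. -3. -3. -4.  2. -3.]
[ 0.60650919 -0.16548265  0.16636584] [ 0.60662627 -0.16933838  0.19249539]
mixer-block, scene cam [ 0.00079081 -0.00081735]
```

>>> apply_moves(
  moves=[
    [1,0,15,0.3,0,0.15,0],
    [1,0,20,0,0,0,0],
    [1,0,13,0,0,0,0],
    [1,0,8,0,0,0,0],
    [1,0,2,0,0,0,0],
    [1,0,0,0,0,0,0],
    [1,0,0,0,0,0,0],
    [1,0,0,0,0,0,0],
  ],
)

```text
time: 7.7
tool_pos: [0.6076, -0.1707, 0.1355]
tool_rot: [0.539, -0.539, 0.457, -0.458]
contact_force: [0.5, 0.7, -4.0]
gripper_width: 0.549
```

```bash
python3 - <<'E'
from h import *
p,r,s=tool();yaw=np.arctan2(*r.as_matrix()[1::-1,2]);print(p,yaw,s["time"],s["contact_force"],s["ft_torque"])
a=manip.grab_frame("scene");cv2.imwrite("pics/scene2.png",a);x0,y0=260,185
cv2.imwrite("pics/d3.png",cv2.resize(a[y0:y0+56,x0:x0+66],None,fx=10,fy=10,interpolation=cv2.INTER_CUBIC))
E
```

```text
[ 0.60760617 -0.17065742  0.13551227] 0.1629651148604908 7.7 [ 0.53596174  0.70231199 -4.02751688] [0.00499661 0.00763984 0.05739903]
```

View pics/d3.png

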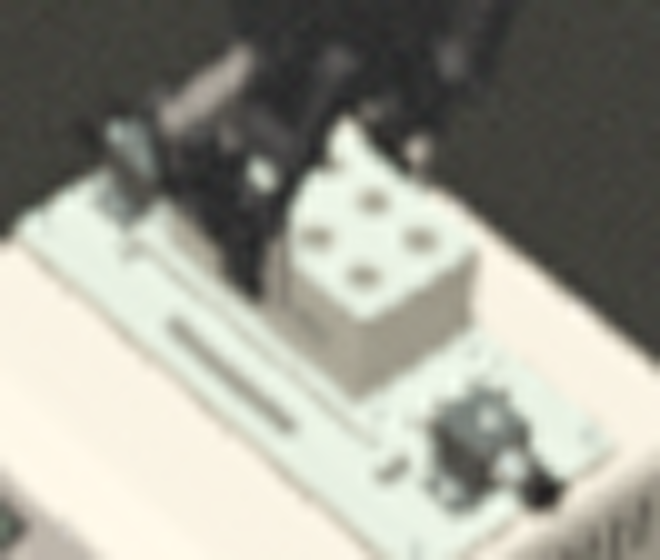

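```bash
python3 - <<'E'
from h import *
p,r,s=tool();z=p[2]-.0385;print(p)
O=(np.array([[362,320],[478,251],[363,395]])+.5)/10-.5+[260,185]
P=np.array([[-.024,-.044,.046],[.024,-.044,.046],[-.024,-.044,.006]])
r2=least_squares(lambda q:(proj("scene",place(P,q[0],q[1],.163,z))-O).ravel(),[.606,-.169]);q=r2.x
print(q,(r2.fun*10).round(1));m=np.array([.6073,-.1663]);d=m-q;print(d)
c,sn=np.cos(.163),np.sin(.163);print("seat axes",d@[c,sn],d@[-sn,c])
print((proj("scene",place(P,*q,.163,z))-[260,185]+.5)*10)
F=np.array([[-.028,-.056,.006],[-.028,.056,.006],[.028,-.056,.006]]);print((proj("scene",place(F,*q,.163,z))-[260,185]+.5)*10)
# mixer features predicted at scene fit
G=np.array([[-.0302,0,.091],[.043,-.094,.082],[-.043,-.094,.082],[-.043,.094,.082],[0,-.074,.108],[0,.074,.108]])
print((proj("scene",place(G,.6073,-.1663,.16))-[260,185]+.5)*10)
for t in range(4):print(manip.state()["tool_pos"])
E
```

```text
[ 0.60753185 -0.17059692  0.1353751 ]
[ 0.60759164 -0.16630906] [ 2.4 -2.8  3.9 -8.6 -6.3 11.1]
[-2.91635616e-04  9.06115746e-06]
seat axes -0.00028629951621611 5.6267435711540634e-05
[[364.89122721 317.72298405]
 [482.36123815 242.89754877]
 [357.1780365  406.55947597]]
[[374.39698592 436.17279912]
 [131.72213164 226.64114674]
 [509.08940016 348.29098941]]
[[242.61975278 358.54210288]
 [624.26360552 443.3264595 ]
 [417.98393819 581.47714468]
 [ 16.64661613 225.81401134]
 [483.28314913 416.1156063 ]
 [161.74877189 142.95546025]]
[ 0.60753185 -0.17059692  0.1353751 ]
[ 0.60753185 -0.17059692  0.1353751 ]
[ 0.60753185 -0.17059692  0.1353751 ]
[ 0.60753185 -0.17059692  0.1353751 ]
```

The scene fit at the seat agrees to within 0.5 mm. I lower gently onto the noses and watch the forces.

>>> apply_moves(
  moves=[
    [1,0,2,0,0,0,0],
    [1,0,2,0,0,0,0],
    [1,0,1,0,0,0,0],
    [1,0,0,0,0,0,0],
    [1,0,0,0,0,0,0],
  ],
)

```text
time: 8.25
tool_pos: [0.6069, -0.1702, 0.1292]
tool_rot: [0.539, -0.539, 0.458, -0.457]
contact_force: [-0.2, 0.8, -3.8]
gripper_width: 0.552
```

>>> apply_moves(
  moves=[
    [1,0,1,0,0,0,0],
    [1,0,1,0,0,0,0],
    [1,0,0,0,0,0,0],
    [1,0,0,0,0,0,0],
  ],
)

```text
time: 8.65
tool_pos: [0.6073, -0.1703, 0.1278]
tool_rot: [0.539, -0.539, 0.457, -0.458]
contact_force: [-1.0, 1.8, 0.3]
gripper_width: 0.55
```

>>> apply_moves(
  moves=[
    [1,0,1,0,0,0,0],
    [1,0,1,0,0,0,0],
    [1,0,0,0,0,0,0],
    [1,0,0,0,0,0,0],
  ],
)

```text
time: 9.05
tool_pos: [0.6076, -0.1705, 0.1262]
tool_rot: [0.539, -0.539, 0.457, -0.458]
contact_force: [0.0, 2.0, 3.8]
gripper_width: 0.548
```

Contact came about 7.5 mm above the table, as expected. The +y side force suggests the block sits slightly too far to -y, so I ease it 1 mm and press on.

>>> apply_moves(
  moves=[
    [1,-1,0,0,0,0,0],
    [1,0,0.5,0,0,0,0],
    [1,0,0,0,0,0,0],
  ],
)

```text
time: 9.35
tool_pos: [0.6061, -0.1693, 0.1235]
tool_rot: [-0.539, 0.539, -0.458, 0.457]
contact_force: [1.6, 0.1, -3.1]
gripper_width: 0.555
```

>>> apply_moves(
  moves=[
    [1,0,1,0,0,0,0],
    [1,0,1,0,0,0,0],
    [1,0,0,0,0,0,0],
    [1,0,0,0,0,0,0],
  ],
)

```text
time: 9.75
tool_pos: [0.6061, -0.1692, 0.1218]
tool_rot: [-0.539, 0.539, -0.458, 0.457]
contact_force: [0.4, -0.7, -3.0]
gripper_width: 0.552
```

>>> apply_moves(
  moves=[
    [1,0,1,0,0,0,0],
    [1,0,1,0,0,0,0],
    [1,0,0,0,0,0,0],
    [1,0,0,0,0,0,0],
  ],
)

```text
time: 10.15
tool_pos: [0.6068, -0.1694, 0.1208]
tool_rot: [-0.539, 0.539, -0.458, 0.458]
contact_force: [-0.1, -1.2, -4.2]
gripper_width: 0.55
```

```bash
python3 - <<'E'
from h import *
s=manip.state();print(s["tool_pos"],s["contact_force"],s["ft_torque"])
E
```

```text
[ 0.60675921 -0.16935505  0.1207841 ] [-0.13173545 -1.17263718 -4.17710691] [ 0.03167325 -0.00292805 -0.00700828]
```

>>> apply_moves(
  moves=[
    [1,0,1,0,0,0,0],
    [1,0,1,0,0,0,0],
    [1,0,0,0,0,0,0],
    [1,0,0,0,0,0,0],
  ],
)

```text
time: 10.55
tool_pos: [0.607, -0.1694, 0.1205]
tool_rot: [-0.539, 0.539, -0.458, 0.458]
contact_force: [-5.0, 1.5, 5.8]
gripper_width: 0.55
```

```bash
python3 - <<'E'
from h import *
s=manip.state();print(s["tool_pos"],s["contact_force"],s["ft_torque"])
E
```

```text
[ 0.60696931 -0.16944473  0.1204812 ] [-4.99348367  1.54646168  5.82218766] [ 0.25967455  0.95848715 -0.04515333]
```

>>> apply_moves(
  moves=[
    [1,0,1,0,0,0,0],
    [1,0,1,0,0,0,0],
    [1,0,1,0,0,0,0],
    [1,0,0,0,0,0,0],
    [1,0,0,0,0,0,0],
  ],
)

```text
time: 11.05
tool_pos: [0.607, -0.1694, 0.1204]
tool_rot: [-0.539, 0.539, -0.458, 0.457]
contact_force: [-12.6, 4.9, 19.0]
gripper_width: 0.55
```

```bash
python3 - <<'E'
from h import *
p,r,s=tool();print(p,r.as_matrix().round(4),s["contact_force"],s["ft_torque"])
E
```

```text
[ 0.60701669 -0.1694178   0.12044955] [[ 1.625e-01 -5.000e-04  9.867e-01]
 [-9.867e-01 -2.000e-04  1.625e-01]
 [ 1.000e-04 -1.000e+00 -6.000e-04]] [-12.6409238    4.91416745  18.95023899] [ 0.67351124  2.05670333 -0.04635279]
```

It has bottomed out: no movement as the force went from 6 to 19 N, the tool is level, and the underside is at about 82 mm. I unload, then tug in steps.

>>> apply_moves(
  moves=[
    [1,0,-2,0,0,0,0],
    [1,0,-2,0,0,0,0],
    [1,0,-1,0,0,0,0],
    [1,0,0,0,0,0,0],
    [1,0,0,0,0,0,0],
  ],
)

```text
time: 11.55
tool_pos: [0.6069, -0.1694, 0.1205]
tool_rot: [0.539, -0.539, 0.458, -0.458]
contact_force: [1.4, -0.2, -2.0]
gripper_width: 0.546
```

>>> apply_moves(
  moves=[
    [1,0,-1,0,0,0,0],
    [1,0,-1,0,0,0,0],
    [1,0,-1,0,0,0,0],
    [1,0,0,0,0,0,0],
    [1,0,0,0,0,0,0],
  ],
)

```text
time: 12.05
tool_pos: [0.6063, -0.1692, 0.1226]
tool_rot: [-0.539, 0.539, -0.458, 0.457]
contact_force: [1.7, -0.8, -11.0]
gripper_width: 0.549
```

```bash
python3 - <<'E'
from h import *
p,r,s=tool();print(p,r.as_matrix().round(4),s["contact_force"],s["ft_torque"])
E
```

```text
[ 0.60625896 -0.16915097  0.12260258] [[ 1.623e-01 -1.300e-03  9.867e-01]
 [-9.867e-01  6.000e-04  1.623e-01]
 [-8.000e-04 -1.000e+00 -1.200e-03]] [  1.66290517  -0.82462907 -10.95462346] [-0.175245   -0.322249   -0.06347462]
```

The block rose 2.1 mm and is held, with -11 N on the wrist. I raise the pull to about -15 N and hold.

>>> apply_moves(
  moves=[
    [1,0,-0.5,0,0,0,0],
    [1,0,-0.5,0,0,0,0],
    [1,0,0,0,0,0,0],
    [1,0,0,0,0,0,0],
    [1,0,0,0,0,0,0],
  ],
)

```text
time: 12.55
tool_pos: [0.606, -0.1691, 0.1228]
tool_rot: [-0.539, 0.539, -0.458, 0.457]
contact_force: [5.3, -2.1, -20.1]
gripper_width: 0.553
```

```bash
python3 - <<'E'
from h import *
p,r,s=tool();print(p,r.as_matrix().round(4),s["contact_force"],s["ft_torque"])
a=manip.grab_frame("scene");cv2.imwrite("pics/scene3.png",a);x0,y0=260,185
cv2.imwrite("pics/d4.png",cv2.resize(a[y0:y0+56,x0:x0+66],None,fx=10,fy=10,interpolation=cv2.INTER_CUBIC))
E
```

```text
[ 0.60603081 -0.16906944  0.12276219] [[ 1.622e-01 -1.800e-03  9.868e-01]
 [-9.868e-01  8.000e-04  1.622e-01]
 [-1.100e-03 -1.000e+00 -1.600e-03]] [  5.26583044  -2.13109639 -20.12933389] [-0.36512285 -0.91840612 -0.07654818]
```

View pics/d4.png

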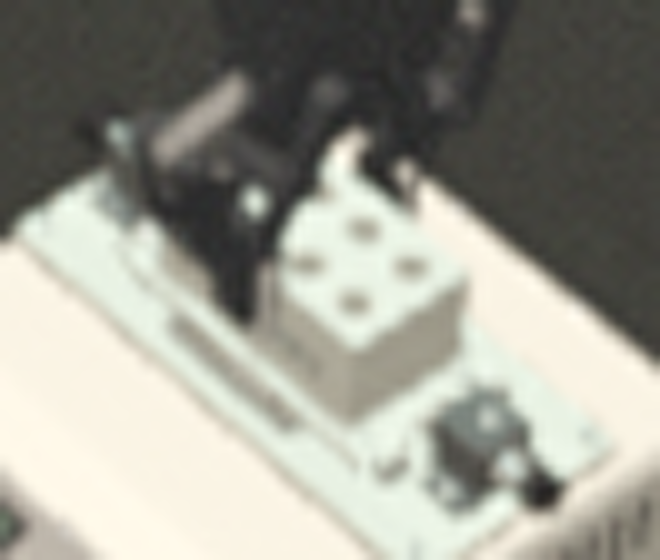

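The tug shows about 16 N above the weight. The tool is level and the moment, once the lateral-force lever is taken out, is nearly zero, so both catches share the load. The picture shows the block level between the catches. I lower it, press lightly and release.

>>> apply_moves(
  moves=[
    [1,0,1,0,0,0,0],
    [1,0,1,0,0,0,0],
    [1,0,1,0,0,0,0],
    [1,0,1,0,0,0,0],
    [1,0,1,0,0,0,0],
    [1,0,1,0,0,0,0],
    [1,0,0,0,0,0,0],
    [1,0,0,0,0,0,0],
  ],
)

```text
time: 13.4
tool_pos: [0.608, -0.1699, 0.1206]
tool_rot: [0.539, -0.539, 0.457, -0.459]
contact_force: [1.4, -1.0, 0.1]
gripper_width: 0.547
```

>>> apply_moves(
  moves=[
    [0.5,0,-1,0,0,0,0],
    [-0.2,0,0,0,0,0,0],
    [-0.6,0,0,0,0,0,0],
    [-0.6,0,0,0,0,0,0],
    [-0.6,0,0,0,0,0,0],
    [-0.6,0,0,0,0,0,0],
  ],
)

```text
time: 14.0
tool_pos: [0.6068, -0.1694, 0.1199]
tool_rot: [0.539, -0.539, 0.458, -0.458]
contact_force: [0.3, 0.2, -0.5]
gripper_width: 0.8
```

>>> apply_moves(
  moves=[
    [-0.6,0,-5,0,0,0,0],
    [-0.6,0,-10,0,0,0,0],
    [-0.6,0,-20,0,0,0,0],
    [-0.6,0,-40,0,0,0,0],
    [-0.6,0,-40,0,0,0,0],
    [-0.6,0,-40,0,0,0,0],
    [-0.6,-40,-10,0,0,0,0],
    [-0.6,-45,0,0,0,0,0],
    [-0.6,-45,0,0,0,0,0],
    [-0.6,-45,0,0,0,0,0],
    [-0.6,-45,0,0,0,0,0],
    [-0.6,-45,0,0,0,0,0],
    [-0.6,-20,0,0,0,0,0],
    [-0.6,0,0,0,0,0,0],
    [-0.6,0,0,0,0,0,0],
  ],
)

```text
time: 15.5
tool_pos: [0.5607, 0.1118, 0.2857]
tool_rot: [0.539, -0.539, 0.457, -0.458]
contact_force: [-0.5, -1.1, -0.1]
gripper_width: 0.805
```

```bash
python3 - <<'E'
from h import *
p,r,s=tool();print(p,s["time"],s["contact_force"])
a=manip.grab_frame("scene");b=manip.grab_frame("top");cv2.imwrite("pics/scene4.png",a);cv2.imwrite("pics/top4.png",b)
f=lambda i:cv2.resize(i,None,fx=6,fy=6,interpolation=cv2.INTER_CUBIC)
cv2.imwrite("pics/d5.png",np.hstack([f(a[185:250,255:320]),f(b[155:220,255:320])]))
E
```

```text
[0.56067018 0.11180416 0.28569692] 15.5 [-0.47115994 -1.10400375 -0.05943023]
```

View pics/d5.png

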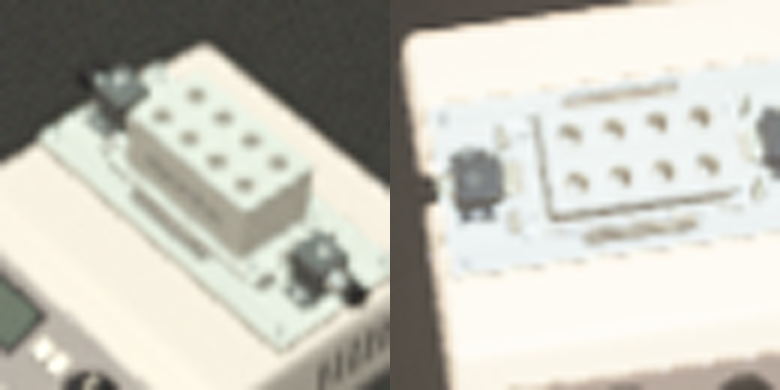

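```bash
python3 - <<'E'
from h import *
O=(np.array([[238,213],[311,170],[235,257]])+.5)/6-.5+[255,185]
P=np.array([[-.024,-.044,.046],[.024,-.044,.046],[-.024,-.044,.006]])
r=least_squares(lambda q:(proj("scene",place(P,q[0],q[1],.163,.082))-O).ravel(),[.606,-.167]);print(r.x,r.fun.round(1))
manip.job_done()
E
```

```text
[ 0.6042524  -0.16481362] [ 0.2 -0.4 -0.2 -0.7  0.   1. ]
the job is handed in; nothing more can be done
```

I fitted the eight-hole grey block onto the mixer table, pressed it down, tugged it and released it. I then handed the job in at about 15.6 s of the 72 s allowed; no verdict came back.

- **Press:** the block met the catch noses about 7.5 mm above the table. After I eased it about 1 mm sideways, it went down and bottomed with its underside at about 82 mm. It did not move further as the pressing force rose to 19 N.
- **Tug:** the block rose about 2.1 mm and then held, staying level, at about 16 N above its weight. That is more than the 10 N asked for. The leftover moment was near zero, so I infer both catches carried roughly equal load; I could not measure each catch separately.
- **Last pictures:** both cameras show the block released, flat and between both catches, with the robot clear of it. I did not measure how far the other objects moved. I saw no contact with them.
- **Checks that disagreed:** the final rough fit from one camera puts the block 3.4 mm from that camera's own estimate of the seat centre, against the 4 mm limit. That fit has about 1 px of click error, roughly 2 mm. The robot's own position reading and the side rails and corner stops indicate it is centred. The two cameras also differed by about 2 mm on where the mixer stands.

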